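Clamp the lower mould half in its nest and hold the upper half pressed onto its dowels

TASK

Swing the nest's open toggle clamp over centre so that it drops shut on the ear of the lower mould half and stays shut. Then pick up the upper mould half, fit it the right way round over the two dowels until its face is fully home on the lower half, and finish with the gripper still holding it pressed down firmly (10 to 20 N), without letting go. Keep clear of the tall cabinet behind, and leave the timer, the bottle and the tape roll where they are.

Things in the scene. Friction and masses are not known exactly. Their poses are not given: they have to be found in the camera images.
- nest: Fixed grey base plate, 92 (its x) x 215 (its y) x 10 mm, turned about the vertical from start to start. Origin on the desk under the centre of the mould; the plate runs from y = -55 to +160 mm. Low aluminium stops (to 20 mm above the desk) hold the lower mould half with 1 mm play; the clamp stands at the +y end.
- clamp_hinge (a point): Centre of the clamp's hinge pin: nest x = 0, y = +125 mm, 40 mm above the desk, between two dark steel cheeks (30 mm apart over the outsides, top 50 mm above the desk). The pin lies along the nest's x. Axes parallel to the nest's.
- clamp_arm (a joint): Clamp angle, rad: 1.1 open (stop, start), about 0 shut with its rubber foot on the lower half's ear. The weighted handle goes over centre near 0.6 and from there drops on by itself either way (about 0.1 N m at both ends; damped). Shut, the arm lies level along the nest's -y and the handle leans 0.52 rad from upright towards the mould; open, it leans 0.58 rad back to the nest's +y.
- clamp_knob (a point): Centre of the dark steel cylinder (26 mm in diameter, 28 mm long) on the end of the clamp's bar handle, 70 mm from the hinge. Open: 99 mm above the desk, 38 mm to the +y side of the hinge; shut: 101 mm above the desk, 35 mm to its -y side. Push it from its +y side with shut fingertips towards the mould (nest's -y), in an arc about the hinge in the nest's y-z plane. Turns with the clamp.
- lower_face (a point): Centre of the flat upper face of the lower mould half, 28 mm above the desk; z up, axes as the nest's. Two steel dowels stand 12 mm above this face, both at x = 0: 12 mm in diameter at y = -30 mm, 8 mm in diameter at y = +30 mm (the ear and clamp end); the top 3 mm of each is tapered by 2.2 mm all round.
- upper_grip (a point): Point in the grip rib of the upper mould half, 30 mm above the half's underside, 10 mm below the rib's top. The rib is 18 mm wide (x), 40 mm long (y), 24 mm high, centred on the plate: take it across its width from above. z up. Fully home, this point is 30 mm above lower_face, 58 mm above the desk.
- upper_face (a point): Centre of the upper half's underside (its mating face), 30 mm below upper_grip; same axes, z up. A tall grey cabinet (0.68 m high) stands behind this half's place on the desk: its flat front is at world x = 0.615 m, from y = -0.52 to +0.03 m; the gripper and wrist must pass in front of it.
- mould_upper: Upper mould half: aluminium plate 60 (x) x 80 (y) x 16 mm with the rib on top, about 0.2 kg, lying on the desk on its mating face; origin at the centre of its underside. Through holes at x = 0: 13.5 mm in diameter at y = -30 mm, 9.5 mm at y = +30 mm (1.5 mm wider than the dowels), so it goes on only with its axes along the lower half's.
- mould_lower: Lower mould half: aluminium block 60 (x) x 80 (y) x 18 mm with a 40 x 40 x 6 mm cavity and, at its +y end, an ear 32 mm wide, 12 mm thick, reaching out 30 mm. Loose in the nest, 0.28 kg. Origin at the centre of its underside, 18 mm below lower_face.
- timer: White lab timer, 62 x 66 x 19 mm, loose bystander; origin under its centre.
- wash_bottle: Small white bottle, 42 mm in diameter, 92 mm high, loose bystander; origin under its centre.
- tape_roll: Roll of tape, 98 mm in diameter, 19 mm high, loose bystander; origin under its centre.

How it is judged:
By the outcome, as a careful person would: the job done as asked, in the order asked, and still so for the second after the job is handed in, while the arm keeps its last pose, push and grip.
It also fails if it takes over 56 s, if anything falls off the work surface, if the arm or the gripper's body presses on something with over 40 N, if the wrist force passes 120 N, or if a joint passes its speed limit or range.

ROBOT

A 6-joint arm with a two-finger parallel gripper is mounted at the origin on a cart in front of the work surface, level with it; the furniture and walls round the work are solid. World frame = base frame: x ahead of the robot, y to its left, z up, the work surface at z = 0. Lengths are in m, angles in rad, forces in N, time in s.
With the tool pointing down it reaches from about 0.35 to 0.975 m from the base axis. Payload 4.9 kg.
Tool frame: the origin (TCP) lies where the fingers leave the gripper's body, on its centre line; the fingertips stand 73 mm ahead of it and the grasp point (between the pads) lies 54 mm ahead of it; z points along the fingers, y is the direction in which the jaws open and shut (so a half turn about z gives the same grasp; the last joint's range is limited). The gripper opens to 85 mm and grips with 20 to 120 N. Pads are 22 mm wide; open, the fingers measure 114 mm over their backs; the gripper's body (76 mm by 85 mm) begins 54 mm behind the grasp point. The pads swing forward as they close: fully open they stand 13 mm farther back than shut.
Start: joints at [1.171, 0.053, 1.613, -0, 1.476, -0.119], TCP at [0.173, 0.601, 0.304] pointing down, gripper open.
Joint ranges: [-3.01, 3.01], [-1.01, 2.22], [0.06, 2.58], [-1.02, 4.17], [0.09, 2.62], [-3.14, 3.14]. Speed limits (rad/s): [2.57, 2.57, 3.14, 3.14, 3.14, 3.14].

INTERFACE

Orientations are given as a rotation vector (axis times angle).
In Python, from station import monitor, vision, workorder gives the robot as it stands.
- The arm moves only by the tool arm_command, never from a script. Its argument "rows" is text: rows parted by semicolons, each of 6 numbers parted by spaces: the shift along the world's x, y, z in mm, then the turn, a rotation vector about the world's x, y, z in degrees. In form: tx ty tz wx wy wz; .... A call has 1 to 12 rows; each row is the pose to reach, as a shift and turn from the pose measured when the call began; what a row does not reach only later rows make up. A row lasts 1/8 s, in which the tool goes at most 62.5 mm and 10.7 degrees, less where a joint would pass 70% of its speed; a pose out of reach is approached as far as the arm can. A call with a gripper value outside its range is refused whole. "jaw" is the opening, from 0 (shut) to 1 (fully open), set as the call begins (left out, the last holds). The fingers move at their own pace and stop on an object; "squeeze" is the grip in N (left out, the last holds). Time passes only in rows, so rows that repeat a pose let the fingers close. It gives the time, the measured TCP pose, the force and the opening at its end, in the units of the state.
- monitor.get_obs(): the state, without advancing time (a new reading comes with each control period).
- vision.get_image(name): name is "side" or "top"; returns a dict with "frame" (384x512x3 uint8, red, green, blue), "vfov" (degrees; the focal length in pixels is half the picture's height over the tangent of half this angle, whatever the lens; pixels are square), "cx", "cy" (the principal point, pixels), "R" (3x3) and "t" (3): a world point X has camera coordinates R X + t. Camera axes: x right, y down, z forward; pixel columns grow to the right and rows downward; lengths in m; the calibration is good to about 2 mm. A picture is of the moment at which its call begins. There is no depth.
- workorder.finish_job(): hands the job in, once; it reports no verdict.
The state is a dict: "t": time; "q": joint angles; "dq": joint speeds; "effort": joint torques, N m; "tool_pos": TCP position; "tool_rot": TCP orientation; "contact_force": force on the tool from outside, world axes, zero at the start; "wrist_torque": the same for the moment, N m; "opening": finger opening in m.
Only numpy, scipy, OpenCV 4.12 (cv2) and the standard library are available. Lean on these libraries where they do the work, as an engineer would, in place of code of your own. Each camera call takes 0.05 s, during which the arm holds its last target. There are 200 camera calls.

## Working session

There is one attempt and no reset: what is moved stays moved. The work goes in short steps, Python scripts to look and compute and a tool call to move; the robot and the scene stay as the last step left them, time stands still between calls to the robot, and variables do not carry over. Pictures are saved under pics/ and viewed, about 8 in all and at most 12, crops included, and the job is handed in when it is done.

Besides the shell and the picture viewer there is one more tool, called after ">>>" as a command line: name --argument value ..., lists and objects as JSON in quotes. arm_command: Moves the arm, as the interface text tells. Its arguments: {"type":"object","properties":{"rows":{"type":"string"},"jaw":{"type":"number"},"squeeze":{"type":"number"}},"required":["rows"]}

```bash
mkdir -p pics
cat > h.py <<'E'
import numpy as np, cv2
from station import monitor, vision, workorder
def cam(n):
    d=vision.get_image(n); d['f']=d['frame'].shape[0]/2/np.tan(np.radians(d['vfov'])/2); d['R']=np.array(d['R']); d['t']=np.array(d['t']); return d
def ray(d,u,v,z):
    c=-d['R'].T@d['t']; r=d['R'].T@np.array([(u-d['cx'])/d['f'],(v-d['cy'])/d['f'],1]); return c+r*(z-c[2])/r[2]
def proj(d,X):
    p=d['R']@np.array(X)+d['t']; return p[:2]/p[2]*d['f']+[d['cx'],d['cy']]
def save(d,name,crop=None,s=1):
    im=d['frame'][:,:,::-1]
    if crop: a,b,c,e=crop; im=im[b:e,a:c]
    cv2.imwrite('pics/'+name,cv2.resize(im,None,fx=s,fy=s,interpolation=cv2.INTER_CUBIC))
E
python3 - <<'E'
from h import *
import pickle
o=monitor.get_obs();print(o)
for n in('top','side'):
    d=cam(n);pickle.dump(d,open(n+'.pkl','wb'));save(d,n+'0.png',s=1.5);print(n,d['f'],d['cx'],d['cy'],(-d['R'].T@d['t']).round(3),d['R'].round(3).tolist())
E
```

```text
{'t': 0.0, 'q': array([ 1.17098640e+00,  5.33650979e-02,  1.61429244e+00, -5.53855290e-05,
        1.47600876e+00, -1.18957604e-01]), 'dq': array([-0.00198052, -0.00058134, -0.0011346 ,  0.00061212,  0.0013949 ,
       -0.00247205]), 'effort': array([ 5.25568248e-04, -3.93680584e+01, -3.70179176e+01, -1.37262286e-04,
        7.02381876e-03,  2.65328794e-05]), 'tool_pos': array([0.17303246, 0.60007421, 0.30265869]), 'tool_rot': array([-0.43963786, -3.11019391,  0.00317005]), 'contact_force': array([-0.27479316, -0.33004903,  0.0038064 ]), 'wrist_torque': array([-0.04879708, -0.07192893,  0.00911181]), 'opening': 0.0851372717762048}
top 467.74365990712 250.49850614386656 198.04497704004245 [ 0.277 -0.109  1.455] [[0.051, -0.999, 0.005], [-0.978, -0.051, -0.202], [0.202, 0.005, -0.979]]
side 392.6608523996881 254.24223728773495 185.54667144264104 [ 0.048 -0.84   0.894] [[0.838, -0.546, 0.008], [-0.356, -0.556, -0.751], [0.415, 0.626, -0.66]]
```

View pics/top0.png

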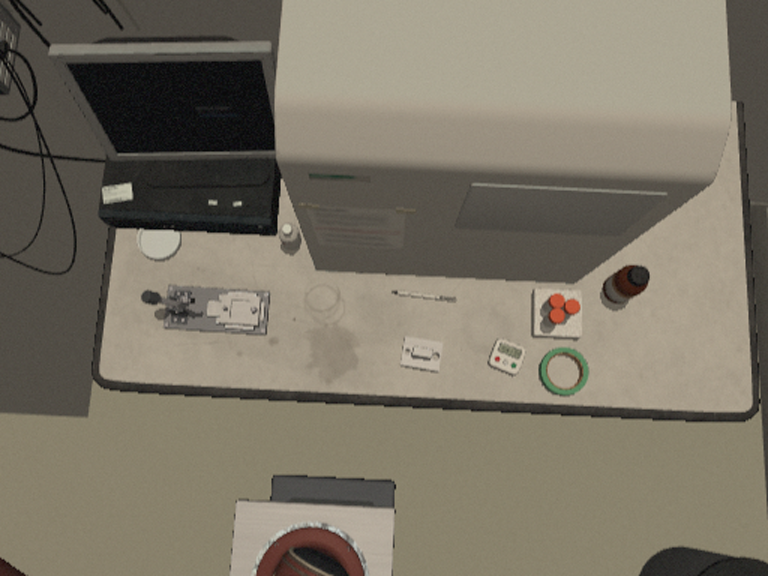

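View pics/side0.png

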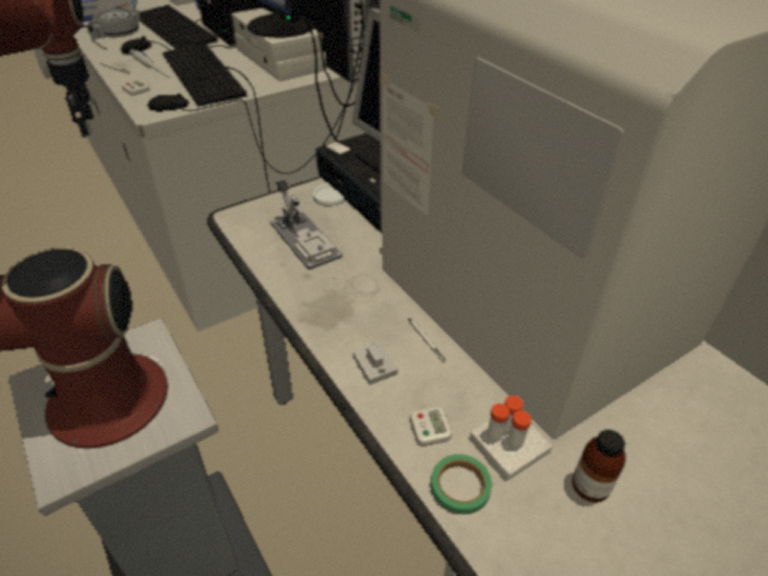

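The top view shows the nest at about (217,310) with its clamp to the left (+y), the upper half at (422,353), the bottle at (289,233), the timer at (506,355) and the tape at (564,371), all in 1.5x pixels. Next I zoom in on the nest and the upper half.

Run:
```python
import pickle,cv2,numpy as np
from h import *
d=pickle.load(open('top.pkl','rb'));im=d['frame'][:,:,::-1]
a=cv2.resize(im[180:235,90:190],None,fx=7,fy=7,interpolation=cv2.INTER_CUBIC)
b=cv2.resize(im[218:255,255:305],None,fx=5,fy=5,interpolation=cv2.INTER_CUBIC)
c=np.zeros((385+185,700,3),np.uint8);c[:385]=a;c[385:,:250]=b
s=pickle.load(open('side.pkl','rb'))['frame'][:,:,::-1]
e=cv2.resize(s[222:259,230:270],None,fx=5,fy=5,interpolation=cv2.INTER_CUBIC);c[385:,260:460]=e
e=cv2.resize(s[118:181,175:235],None,fx=2.9,fy=2.9,interpolation=cv2.INTER_CUBIC);c[385:385+e.shape[0],480:480+e.shape[1]]=e
cv2.imwrite('pics/z.png',c)
for z,(u,v) in [(0.01,(217/1.5,310/1.5)),(.016,(422/1.5,354/1.5))]: print(ray(d,u,v,z))
```

```text
[0.53001053 0.2294753  0.01      ]
[ 0.45882458 -0.20217968  0.016     ]
```

View pics/z.png

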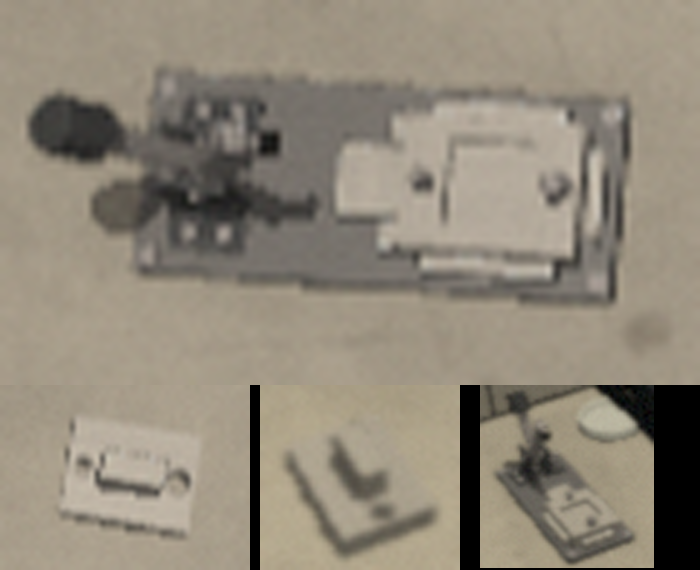

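The large hole (178,481) is on the right (-y) side and the small one (84,462) on the left, which matches the dowels, so no half turn is needed. The plate corners are clear.

Run:
```python
import pickle
from h import *
d=pickle.load(open('top.pkl','rb'));s=pickle.load(open('side.pkl','rb'))
A=lambda p:(90+p[0]/7-.43,180+p[1]/7-.43)
B=lambda p:(255+p[0]/5-.4,218+(p[1]-385)/5-.4)
def fit(loc,w):
    loc=np.array(loc);w=np.array(w);l0=loc.mean(0);w0=w.mean(0);a=loc-l0;b=w-w0
    th=np.arctan2((a[:,0]*b[:,1]-a[:,1]*b[:,0]).sum(),(a*b).sum());R=np.array([[np.cos(th),-np.sin(th)],[np.sin(th),np.cos(th)]])
    o=w0-R@l0; print(np.degrees(th),o,'res',((loc@R.T+o-w)*1000).round(1).tolist());return th,o,R
# image up=+x, left=+y
pw=[ray(d,*A(p),.01)[:2] for p in[(155,70),(628,98),(613,300),(138,270)]]
th,o,R=fit([(.046,.16),(.046,-.055),(-.046,-.055),(-.046,.16)],pw)
dw=[ray(d,*A(p),.038)[:2] for p in[(421,181),(553,186)]];fit([(0,.03),(0,-.03)],dw)
uw=[ray(d,*B(p),.016)[:2] for p in[(73,418),(200,437),(188,530),(62,511)]];fit([(.03,.04),(.03,-.04),(-.03,-.04),(-.03,.04)],uw)
uw=[ray(d,*B(p),.014)[:2] for p in[(84,462),(178,482)]];fit([(0,.03),(0,-.03)],uw)
k=lambda y,z:np.r_[o+R@[0,y],z]
print('knob open',k(.163,.099),proj(d,k(.163,.099))-[90,180],'shut',k(.09,.101))
# bystander positions
print('bottle',ray(d,289/1.5,233/1.5,.09))
import scipy.spatial.transform as T
print(T.Rotation.from_rotvec(monitor.get_obs()['tool_rot']).as_matrix().round(3))
```

```text
-0.3432252139817126 [0.53228985 0.17824097] res [[-0.2, -0.7], [0.4, -1.5], [0.5, -0.1], [-0.8, 2.3]]
0.7497529286476201 [0.53014979 0.17871599] res [[-0.0, 0.9], [0.0, -0.9]]
-5.370664040728326 [ 0.46071422 -0.20029136] res [[0.6, -0.1], [1.0, -0.6], [-0.7, -0.5], [-0.9, 1.2]]
-9.158841015749152 [ 0.46210464 -0.20052102] res [[0.0, 0.3], [-0.0, -0.3]]
knob open [0.53326628 0.34123804 0.099     ] [10.52866373 18.12532299] shut [0.53282899 0.26823935 0.101     ]
bottle [0.68139867 0.08066531 0.09      ]
[[-0.961  0.277 -0.001]
 [ 0.277  0.961 -0.002]
 [ 0.    -0.002 -1.   ]]
```

>>> arm_command --rows "36 -20 -5 0 0 -7.4;72 -40 -10 0 0 -14.8;108 -60 -15 0 0 -22.2;144 -80 -20 0 0 -29.6;180 -100 -25 0 0 -37;216 -120 -30 0 0 -44.4;252 -140 -35 0 0 -51.8;288 -160 -40 0 0 -59.2;324 -180 -45 0 0 -66.6;360 -200 -50 0 0 -74;360 -200 -50 0 0 -74;360 -200 -50 0 0 -74" --jaw 0

```text
t: 1.6
tool_pos: [0.5326, 0.4001, 0.2522]
tool_rot: [-2.221, -2.219, 0.003]
contact_force: [-0.8, -0.3, 0.3]
opening: 0.0
```

>>> arm_command --rows "0 0 -22 0 0 0;0 0 -44 0 0 0;0 0 -66 0 0 0;0 0 -86 0 0 0;0 -8 -86 0 0 0;0 -16 -86 0 0 0;0 -24 -86 0 0 0;0 -32 -86 0 0 0;0 -40 -85 0 0 0;0 -47 -82 0 0 0;0 -54 -79 0 0 0;0 -61 -76 0 0 0"

```text
t: 3.1
tool_pos: [0.5324, 0.3382, 0.1758]
tool_rot: [-2.221, -2.219, 0.006]
contact_force: [0.7, 0.7, 0.9]
opening: -0.0001
```

>>> arm_command --rows "0 -6 1 0 0 0;0 -12 2 0 0 0;0 -18 3 0 0 0;0 -24 3 0 0 0;0 -29 3 0 0 0;0 -34 3 0 0 0;0 -39 2 0 0 0;0 -43 1 0 0 0;0 -46 0 0 0 0;0 -46 0 0 0 0"

```text
t: 4.35
tool_pos: [0.5324, 0.2924, 0.1759]
tool_rot: [-2.221, -2.218, 0.005]
contact_force: [-0.4, 1.0, 0.6]
opening: -0.0
```

>>> arm_command --rows "0 20 3 0 0 0;0 40 10 0 0 0;-10 50 40 0 0 0;-30 50 75 0 0 0;-60 30 110 0 0 0;-70 0 130 0 0 0;-75 -40 130 0 0 0;-75 -80 130 0 0 0;-75 -120 130 0 0 0;-75 -170 130 0 0 -1;-75 -220 130 0 0 -2;-75 -270 130 0 0 -3" --jaw 0.6

```text
t: 5.85
tool_pos: [0.4577, 0.0219, 0.3071]
tool_rot: [-2.278, -2.161, 0.003]
contact_force: [0.8, 0.1, 0.5]
opening: 0.0512
```

Run:
```python
import pickle
from h import *
d=cam('top');s=cam('side');pickle.dump(d,open('top1.pkl','wb'));pickle.dump(s,open('side1.pkl','wb'))
a=cv2.resize(d['frame'][180:235,90:190,::-1],None,fx=7,fy=7,interpolation=cv2.INTER_CUBIC)
b=cv2.resize(s['frame'][110:190,165:240,::-1],None,fx=2.5,fy=2.5,interpolation=cv2.INTER_CUBIC)
e=cv2.resize(d['frame'][180:270,190:320,::-1],None,fx=2.2,fy=2.2)
c=np.zeros((600,700,3),np.uint8);c[:385]=a;c[385:585,:188]=b;c[385:385+e.shape[0],200:200+e.shape[1]]=e;cv2.imwrite('pics/c.png',c)
```

```text
(no output)
```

View pics/c.png

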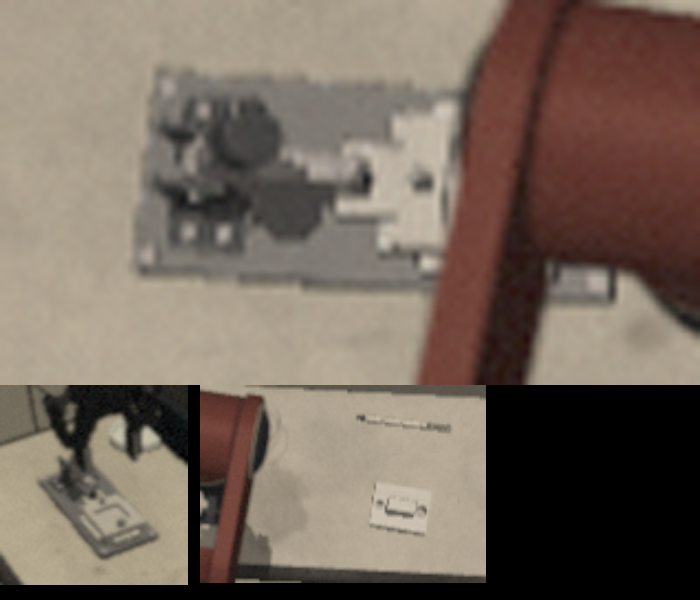

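The clamp is shut: the knob is at (245,135) and the foot is on the ear at (358,178). Next I refine the yaw of the upper half.

Run:
```python
import pickle
from h import *
for f in('top.pkl','top1.pkl'):
    d=pickle.load(open(f,'rb'));k=8
    g=cv2.resize(cv2.cvtColor(d['frame'],cv2.COLOR_RGB2GRAY)[218:255,255:305],None,fx=k,fy=k,interpolation=cv2.INTER_CUBIC)
    for T in(178,185,190):
        c=max(cv2.findContours((g>T).astype('u1'),cv2.RETR_EXTERNAL,cv2.CHAIN_APPROX_NONE)[0],key=cv2.contourArea)
        h=cv2.convexHull(c)[:,0].astype(float);w=np.array([ray(d,255+(u+.5)/k-.5,218+(v+.5)/k-.5,.016)[:2] for u,v in h])
        r=cv2.minAreaRect((w*1000).astype('f4'));print(f,T,np.round(r[0],1),np.round(r[1],1),round(r[2],2))
    # rib top: centre from dark front shading no; print holes
o=monitor.get_obs();print(o['tool_pos'],o['tool_rot'],o['q'].round(2))
```

```text
top.pkl 178 [ 445.6 -198.6] [77.8 23.8] 82.9
top.pkl 185 [ 452.5 -173.9] [ 5.2 10.4] 44.43
top.pkl 190 [ 469.1 -186.2] [3.9 1.5] 2.26
top1.pkl 178 [ 462.4 -201. ] [80.9 60.5] 82.83
top1.pkl 185 [ 461.8 -200.6] [79.1 58.2] 83.46
top1.pkl 190 [ 445.4 -198.5] [78.1 23.8] 82.5
[0.4578947  0.01985847 0.30702438] [-2.28503616 -2.15513839  0.00477932] [-0.12 -0.37  1.98 -0.    1.53 -0.06]
```

>>> arm_command --rows "0 -30 -10 0 0 -1;1 -65 -30 0 0 -2;2 -105 -50 0 0 -3;3 -145 -70 0 0 -3.7;4 -185 -90 0 0 -3.7;4 -212 -110 0 0 -3.7;4 -221 -130 0 0 -3.7;4 -221 -145 0 0 -3.7;4 -221 -160 0 0 -3.7;4 -221 -160 0 0 -3.7;4 -221 -160 0 0 -3.7"

```text
t: 7.32
tool_pos: [0.4624, -0.2008, 0.1476]
tool_rot: [2.353, 2.081, -0.004]
contact_force: [1.2, 0.2, -0.2]
opening: 0.0511
```

Run:
```python
from h import *
s=cam('side');save(s,'s2.png',(190,170,320,270),5)
o=monitor.get_obs();a=np.degrees(np.arctan2(o['tool_rot'][1],o['tool_rot'][0]));print(o['tool_pos'],2*(a+180)-90,o['contact_force'],o['opening'])
```

```text
[ 0.46245424 -0.20104265  0.14789968] 352.98051207755924 [0.24355335 0.55423226 0.85522468] 0.05125437838317447
```

View pics/s2.png

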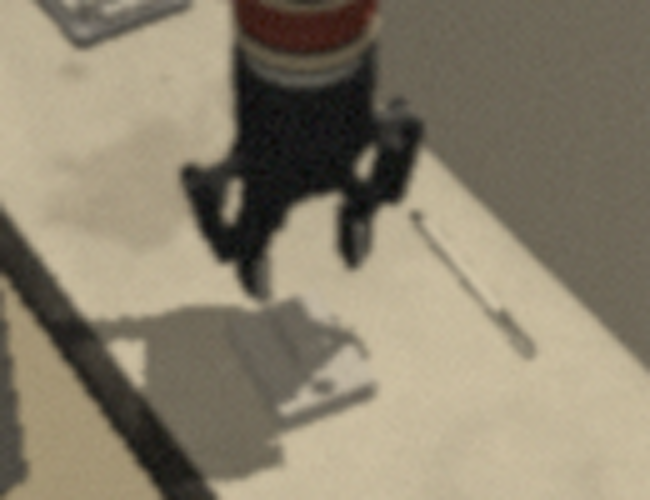

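The fingers straddle the rib, with tips at (258,295) and (355,262) and the rib at (285,325). Yaw is -7.0°. I go down and close.

>>> arm_command --rows "0 0 -12 0 0 0;0 0 -24 0 0 0;0 0 -36 0 0 0;0 0 -46 0 0 0;0 0 -54 0 0 0;0 0 -54 0 0 0"

```text
t: 8.12
tool_pos: [0.462, -0.2008, 0.093]
tool_rot: [-2.353, -2.081, 0.005]
contact_force: [0.2, -0.1, -0.2]
opening: 0.0516
```

>>> arm_command --rows "0 0 0 0 0 0;0 0 0 0 0 0;0 0 0 0 0 0;0 0 0 0 0 0;0 0 0 0 0 0;0 0 0 0 0 0" --jaw 0 --squeeze 60

```text
t: 8.88
tool_pos: [0.4624, -0.201, 0.0936]
tool_rot: [2.353, 2.081, -0.004]
contact_force: [-1.1, 0.3, 5.2]
opening: 0.0167
```

>>> arm_command --rows "0 0 8 0 0 0;0 0 20 0 0 0;0 0 40 0 0 0;0 0 60 0 0 0;0 0 80 0 0 0;0 15 95 0 0 0;0 40 100 0 0 0.5;0 70 100 0 0 1;0 100 100 0 0 1.5;0 130 100 0 0 2;0 160 100 0 0 2.5;0 190 100 0 0 3" --squeeze 100

```text
t: 10.38
tool_pos: [0.4616, -0.0092, 0.1934]
tool_rot: [-2.297, -2.143, 0.005]
contact_force: [-0.2, 0.9, -2.6]
opening: 0.0155
```

Run:
```python
import pickle
from h import *
o=monitor.get_obs();a=np.degrees(np.arctan2(o['tool_rot'][1],o['tool_rot'][0]));print(o['tool_pos'],2*a-90,o['contact_force'],o['opening'])
s=cam('side');save(s,'s3.png',(150,90,280,190),5)
# nest from first top image: long edges + lower-half face
d=pickle.load(open('top.pkl','rb'));k=8
g=cv2.resize(cv2.GaussianBlur(cv2.cvtColor(d['frame'],cv2.COLOR_RGB2GRAY),(3,3),0)[180:235,90:190],None,fx=k,fy=k,interpolation=cv2.INTER_CUBIC).astype(float)
for lo,hi,nm in((5,18,'top'),(30,50,'bot')):
    P=[]
    for u in range(24,86):
        col=np.diff(g[lo*k:hi*k,u*k]);col=col if nm=='bot' else -col
        v=lo*k+np.argmax(np.convolve(col,np.ones(5),'same'));P.append(ray(d,90+(u*k+.5)/k-.5,180+(v+1)/k-.5,.01)[:2])
    P=np.array(P,np.float32)*1000;l=cv2.fitLine(P,cv2.DIST_HUBER,0,1,.01).ravel()
    print(nm,'yaw',np.degrees(np.arctan(-l[0]/l[1])),'x at y=178',l[2]+l[0]/l[1]*(178-l[3]))
```

```text
[ 0.46161601 -0.00916694  0.19344932] -363.97898179436277 [-0.17578698  0.88391886 -2.55143728] 0.01551289744810234
top yaw -0.147311 x at y=178 579.5298
bot yaw -1.2307361 x at y=178 483.3729
```

View pics/s3.png

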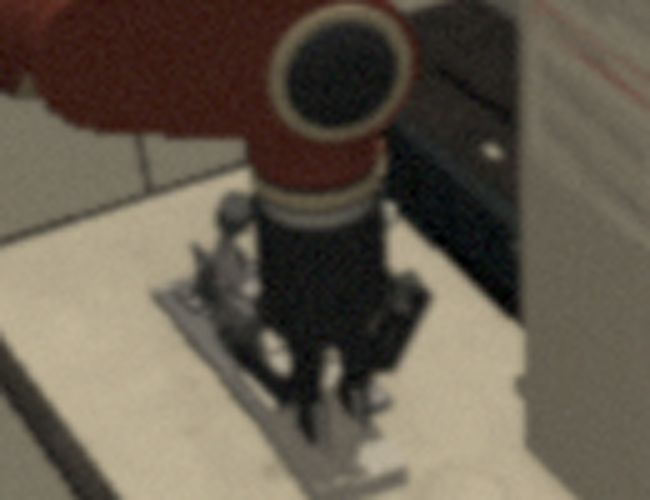

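>>> arm_command --rows "3 20 0 0 0 0.5;8 45 0 0 0 1;18 70 0 0 0 1.5;30 95 0 0 0 2;42 120 0 0 0 2.5;54 145 0 0 0 3;63 167 -8 0 0 3.5;68 182 -18 0 0 3.5;69.4 187.7 -30 0 0 3.5;69.4 187.7 -40 0 0 3.5;69.4 187.7 -40 0 0 3.5;69.4 187.7 -40 0 0 3.5"

```text
t: 11.92
tool_pos: [0.5308, 0.1806, 0.1534]
tool_rot: [-2.227, -2.212, 0.002]
contact_force: [0.4, 0.3, -2.2]
opening: 0.016
```

Run:
```python
from h import *
o=monitor.get_obs();a=np.degrees(np.arctan2(o['tool_rot'][1],o['tool_rot'][0]));print(o['tool_pos'],2*a-90,o['contact_force'],o['wrist_torque'].round(2))
s=cam('side');d=cam('top')
a=cv2.resize(s['frame'][120:180,170:240,::-1],None,fx=8,fy=8,interpolation=cv2.INTER_CUBIC)
b=cv2.resize(d['frame'][180:235,100:190,::-1],None,fx=2.5,fy=2.5);c=np.zeros((480,790,3),np.uint8);c[:,:560]=a;c[:b.shape[0],562:562+b.shape[1]]=b;cv2.imwrite('pics/s4.png',c)
for z in(.058,):
  for x,y in((-.03,-.04),(.03,-.04),(.03,.04)): print(((proj(s,[.531+x,.1785+y,z])-[170,120])*8).round())
```

```text
[0.53079898 0.18060097 0.15340351] -360.40114749886675 [ 0.42736021  0.26915555 -2.24986728] [-0.01  0.07 -0.05]
[297. 345.]
[419. 299.]
[331. 209.]
```

View pics/s4.png

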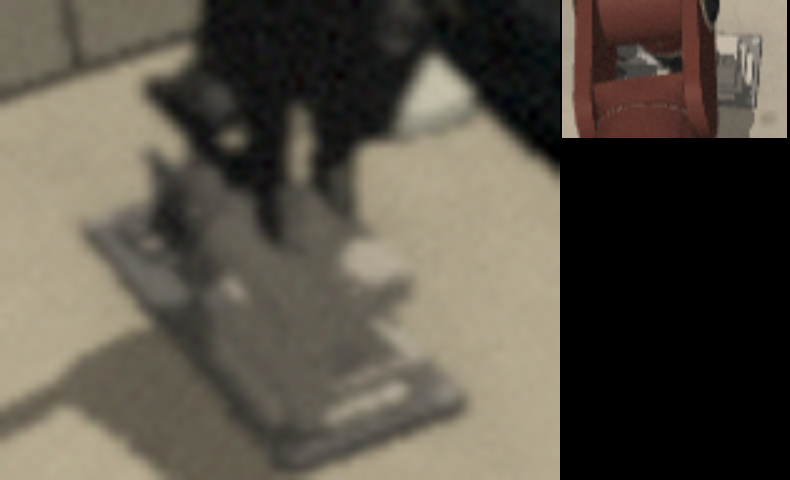

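>>> arm_command --rows "0 -2 -4 0 0 0;0 -2 -9 0 0 0;0 -2 -14 0 0 0;0 -2 -17 0 0 0;0 -2 -19 0 0 0;0 -2 -20 0 0 0;0 -2 -21 0 0 0;0 -2 -22 0 0 0;0 -2 -22 0 0 0"

```text
t: 13.15
tool_pos: [0.5311, 0.1788, 0.1319]
tool_rot: [-2.227, -2.212, 0.001]
contact_force: [-0.7, 0.0, -2.8]
opening: 0.0157
```

>>> arm_command --rows "0 0 -1 0 0 0;0 0 -2 0 0 0;0 0 -3 0 0 0;0 0 -4 0 0 0;0 0 -4 0 0 0"

```text
t: 13.78
tool_pos: [0.531, 0.1787, 0.1278]
tool_rot: [-2.227, -2.212, 0.001]
contact_force: [0.6, 0.2, -1.9]
opening: 0.0157
```

>>> arm_command --rows "0 0 -1 0 0 0;0 0 -2 0 0 0;0 0 -3 0 0 0;0 0 -4 0 0 0;0 0 -5 0 0 0;0 0 -5 0 0 0"

```text
t: 14.52
tool_pos: [0.5311, 0.1787, 0.1227]
tool_rot: [-2.227, -2.212, 0.001]
contact_force: [-0.3, -0.1, -1.0]
opening: 0.0158
```

>>> arm_command --rows "0 0 -0.5 0 0 0;0 0 -1 0 0 0;0 0 -1.5 0 0 0;0 0 -1.5 0 0 0"

```text
t: 15.02
tool_pos: [0.5315, 0.1788, 0.1218]
tool_rot: [-2.227, -2.213, -0.0]
contact_force: [0.5, -0.6, 1.0]
opening: 0.0158
```

>>> arm_command --rows "0 0 -0.5 0 0 0;0 0 -1 0 0 0;0 0 -1 0 0 0;0 0 -1 0 0 0"

```text
t: 15.52
tool_pos: [0.532, 0.1789, 0.1218]
tool_rot: [-2.228, -2.213, -0.002]
contact_force: [-1.5, -0.2, 5.3]
opening: 0.0158
```

>>> arm_command --rows "-0.4 0 -0.8 0 0 0;-0.4 0 -1.6 0 0 0;-0.4 0 -2 0 0 0;-0.4 0 -2 0 0 0;-0.4 0 -2 0 0 0"

```text
t: 16.15
tool_pos: [0.532, 0.1789, 0.1217]
tool_rot: [-2.228, -2.214, -0.001]
contact_force: [-3.5, -1.3, 12.0]
opening: 0.016
```

Run:
```python
from h import *
F=[]
for i in range(8):
    s=cam('side');F.append(monitor.get_obs()['contact_force'])
d=cam('top');o=monitor.get_obs();print(np.array(F).round(1).tolist(),o['tool_pos'],o['wrist_torque'].round(2),o['t'])
a=cv2.resize(s['frame'][120:180,170:240,::-1],None,fx=7,fy=7,interpolation=cv2.INTER_CUBIC)
b=cv2.resize(d['frame'][180:235,100:190,::-1],None,fx=4,fy=4,interpolation=cv2.INTER_CUBIC);b=b[:,:300];b2=cv2.resize(d['frame'][140:270,180:400,::-1],None,fx=1.35,fy=1.35)
c=np.zeros((420,800,3),np.uint8);c[:,:490]=a;b=cv2.resize(d['frame'][180:235,100:177,::-1],None,fx=4,fy=4,interpolation=cv2.INTER_CUBIC);c[:220,491:491+308]=b;c[222:222+b2.shape[0],491:491+b2.shape[1]]=b2;cv2.imwrite('pics/s5.png',c)
for z in(.028,.044):print([((proj(s,[.5315+x,.1787+y,z])-[170,120])*7).round().tolist() for x,y in((-.03,-.04),(.03,-.04),(.03,.04))])
```

```text
[[-5.1, -1.6, 12.0], [-4.7, -1.1, 12.1], [-4.3, -0.3, 12.9], [-4.1, -1.7, 12.5], [-5.9, -2.0, 13.0], [-4.7, -1.1, 12.5], [-5.3, -1.2, 11.9], [-5.0, -1.6, 12.3]] [0.53196762 0.17893513 0.12174918] [-0.37  1.   -0.  ] 16.6
[[265.0, 349.0], [370.0, 309.0], [294.0, 229.0]]
[[263.0, 323.0], [368.0, 284.0], [292.0, 205.0]]
```

View pics/s5.png

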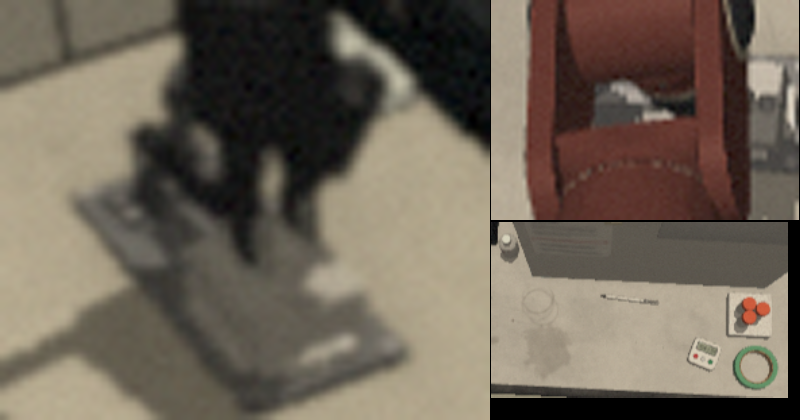

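Seated: the TCP is at 0.1217, against 0.1216 expected from the grasp height plus 28 mm. The bystanders are unchanged. A small nudge should relieve the 5 N sideways load.

>>> arm_command --rows "-0.7 -0.2 -2 0 0 0;-1.2 -0.4 -2.2 0 0 0;-1.5 -0.5 -2.3 0 0 0;-1.5 -0.5 -2.3 0 0 0;-1.5 -0.5 -2.3 0 0 0;-1.5 -0.5 -2.3 0 0 0;-1.5 -0.5 -2.3 0 0 0"

```text
t: 17.48
tool_pos: [0.5317, 0.1788, 0.1217]
tool_rot: [2.228, 2.214, 0.005]
contact_force: [-0.8, 0.4, 9.9]
opening: 0.0152
```

Run:
```python
from h import *
for i in range(4):
    s=cam('side');o=monitor.get_obs();print(o['contact_force'].round(1),o['tool_pos'].round(4),o['wrist_torque'].round(2),o['opening'])
```

```text
[-1.8  0.3 10.4] [0.5317 0.1789 0.1217] [-0.15  0.52 -0.03] 0.016059711373635877
[-1.5 -0.8  9.8] [0.5317 0.1788 0.1217] [-0.13  0.52 -0.  ] 0.015656491020178343
[-1.8  0.5 10.2] [0.5317 0.1789 0.1217] [-0.09  0.52 -0.06] 0.01527938465784415
[-1.7  1.  10.4] [0.5317 0.1788 0.1217] [-0.1   0.53 -0.07] 0.01589758255046765
```

Sideways load is down to under 2 N. The press has dropped to about 10 N, so I raise it to mid-range.

>>> arm_command --rows "-0.8 0 -2.4 0 0 0;-0.9 0 -2.8 0 0 0;-1 0 -3.1 0 0 0;-1 0 -3.1 0 0 0;-1 0 -3.1 0 0 0;-1 0 -3.1 0 0 0"

```text
t: 18.42
tool_pos: [0.5317, 0.1789, 0.1217]
tool_rot: [2.228, 2.214, 0.006]
contact_force: [-5.8, -1.5, 16.8]
opening: 0.0156
```

Run:
```python
from h import *
for i in range(4):
    s=cam('side');o=monitor.get_obs();print(o['contact_force'].round(1),o['tool_pos'].round(4),o['wrist_torque'].round(2),o['opening'])
```

```text
[-6.7 -1.4 16.8] [0.5317 0.1789 0.1217] [-0.49  1.3  -0.01] 0.01597862684394035
[-5.1 -1.7 16.4] [0.5317 0.1789 0.1217] [-0.53  1.31 -0.04] 0.01575910735948524
[-5.1 -2.7 16. ] [0.5317 0.1788 0.1217] [-0.52  1.32  0.03] 0.015989148080564154
[-6.8 -3.4 17.1] [0.5317 0.1789 0.1217] [-0.48  1.34 -0.01] 0.01568610393360407
```

>>> arm_command --rows "-1.2 -0.3 -2.9 0 0 0;-1.5 -0.4 -2.6 0 0 0;-1.7 -0.4 -2.5 0 0 0;-1.7 -0.4 -2.5 0 0 0;-1.7 -0.4 -2.5 0 0 0;-1.7 -0.4 -2.5 0 0 0"

```text
t: 19.38
tool_pos: [0.5314, 0.1788, 0.1218]
tool_rot: [2.227, 2.212, 0.01]
contact_force: [-2.7, -0.0, 10.5]
opening: 0.0158
```

Run:
```python
from h import *
for i in range(4):
    s=cam('side');o=monitor.get_obs();print(o['contact_force'].round(1),o['tool_pos'].round(4),o['wrist_torque'].round(2),o['opening'])
```

```text
[-0.8  0.5 12.1] [0.5314 0.1788 0.1218] [-0.24  0.62  0.01] 0.015244756404218738
[-1.5  0.5 11.5] [0.5314 0.1788 0.1218] [-0.15  0.67 -0.08] 0.015712299476828326
[-1.6  0.4 12.1] [0.5315 0.1788 0.1218] [-0.18  0.65 -0.  ] 0.015625159698820824
[-1.7 -0.  11.4] [0.5314 0.1788 0.1218] [-0.17  0.67 -0.02] 0.015807331864905547
```

Run:
```python
from h import *
from scipy.spatial.transform import Rotation as T
z=T.from_rotvec(monitor.get_obs()['tool_rot']).as_matrix()[:,2];print(z, 'undo deg',np.degrees(np.cross(z,[0,0,-1])))
```

```text
[ 0.00648725  0.0026096  -0.99997555] undo deg [-0.14951888  0.37169208  0.        ]
```

>>> arm_command --rows "-1.3 -0.4 -2.6 -0.1 0.2 0;-1.1 -0.4 -2.6 -0.15 0.4 0;-1 -0.4 -2.6 -0.15 0.5 0;-1 -0.4 -2.6 -0.15 0.5 0;-1 -0.4 -2.6 -0.15 0.5 0;-1 -0.4 -2.6 -0.15 0.5 0"

```text
t: 20.32
tool_pos: [0.5319, 0.1789, 0.1217]
tool_rot: [-2.228, -2.214, -0.002]
contact_force: [-1.6, -0.2, 10.7]
opening: 0.0161
```

Run:
```python
from h import *
from scipy.spatial.transform import Rotation as T
for i in range(4):
    s=cam('side');o=monitor.get_obs();print(o['contact_force'].round(1),o['tool_pos'].round(4),o['wrist_torque'].round(2),T.from_rotvec(o['tool_rot']).as_matrix()[:,2].round(4))
```

```text
[-2.   1.  11.3] [0.5319 0.1789 0.1217] [-0.12  0.61 -0.01] [ 0.001   0.0011 -1.    ]
[-1.6  0.4 11.4] [0.5319 0.1789 0.1218] [-0.09  0.59 -0.02] [ 0.001   0.0011 -1.    ]
[-2.   0.4 11.5] [0.5319 0.1789 0.1217] [-0.07  0.52 -0.01] [ 0.001   0.0011 -1.    ]
[-1.5 -0.8 11.3] [0.5319 0.1789 0.1217] [-0.06  0.52  0.01] [ 0.001   0.0012 -1.    ]
```

Run:
```python
from h import *
print(workorder.finish_job(),monitor.get_obs()['contact_force'])
```

```text
the job is handed in; nothing more can be done
the job is handed in; nothing more can be done
```

The clamp is shut, and the upper mould half is on both dowels and held pressed down. I handed the job in at about 20.5 s of robot time; the system gave no verdict.

- **Clamp:** I pushed it over centre with shut fingertips. A picture afterwards showed the foot on the ear and the knob on the mould side. In the last pictures the arm mostly hid it, so I did not see it clearly again.
- **Fit:** I gripped the upper half by its rib, turned it about 6.5° to match the nest, and lowered it with no sign of jamming. It stopped hard 28 mm above its height on the desk (tool at 0.1217 m, 0.1216 m expected), which is fully home. The mating faces could not be seen under the gripper, so this rests on height and force.
- **Press:** The last readings were a steady 11.4 N at the wrist, about 13 N on the face with the part's weight, and the gripper still closed at 100 N. About 2 N of side load and 0.5 N m of wrist torque remained. The gripper had tilted about 0.4° while pressing, and I brought that back to under 0.1°.
- **Bystanders:** The timer, tape roll and bottle looked to be in place in the last top picture; I did not measure them. I kept the gripper and wrist clear of the cabinet.

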